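# Seat the flange on the coil winder's shaft and drive pin, then add its clamp collar

### The job

Fit the loose square flange plate onto the coil winder, hub upward: centre bore over the upright shaft and the small off-centre hole over the drive pin, turning it by feel until the pin drops in, then fully home and flat on the clamp ring. Then slip the loose steel collar over the shaft so that it sits flat on the hub, and let go. Work gently, with light pressure only: never force it, the winder's bearing bears little load. Leave the other things on the bench where they are.

Things in the scene. Friction and masses are not known exactly. Their poses are not given: they have to be found in the camera images.
- winder: coil winder: a grey box 115 x 115 mm, 60 mm tall, fixed to the bench; origin at the centre of its underside, z up. A steel shaft stands in its middle; round it, on the box, lies a dark steel clamp ring, 74 mm in diameter, z = 60 to 72 mm, that carries the upright drive pin. All of it is rigid and bears at most 50 N, all contact forces on it added up; a 5 to 10 N push is plenty
- winder_seat (a point): point on the shaft's axis level with the clamp ring's flat top (72 mm above the bench), where the flange's underside must come to rest; axes as the winder's
- shaft_top (a point): centre of the shaft's top end, 138 mm above the bench (66 mm above the seat). The shaft is 14 mm in diameter and tapers over its last 8 mm to 7 mm
- pin_level (a point): point on the SHAFT's axis level with the drive pin's top (14 mm above the seat). The pin is 6 mm in diameter, 30 mm from the shaft's axis, with a square top edge. Its angle round the shaft differs each time and is not measured: anywhere within 0.7 rad either side of this frame's +x (the winder's +x). It can be seen, or found by feel
- flange_center (a point): loose aluminium flange lying flat, hub up: plate 80 x 80 x 6 mm with a square hub 30 x 30 mm, 34 mm tall, on its middle, sides parallel (40 mm in all, about 0.18 kg). Point: on the axis, 20 mm over the underside. A 16 mm bore runs through both; a 8 mm pin hole goes through the plate 30 mm from the axis along +x. z up. At the start +x is within 0.9 rad of the winder's +x
- collar_center (a point): loose steel clamp collar, a thick ring standing on its flat end: 32 mm outside diameter, 17 mm bore, 24 mm tall, about 0.08 kg; this point is its centre, half-way up; z is its axis. Seated, it rests on the hub's top, its centre 52 mm above the seat
- solder_spool: bystander, to be left alone: solder spool, grey flanges, 52 mm dia, 42 mm tall; origin at its underside
- wire_spool: bystander, to be left alone: copper wire spool, grey flanges, 52 mm dia, 42 mm tall; origin at its underside
- pot: bystander, to be left alone: terracotta pot with seedlings, 78 mm dia, about 100 mm tall; origin at its underside
- tape_roll: bystander, to be left alone: roll of pale tape lying flat, 90 mm dia, 19 mm tall (much wider and thinner than the collar); origin at its underside
- motor: bystander, to be left alone: plain blue cylinder (small motor) standing upright, 36 mm dia, 55 mm tall; origin at its underside
- screwdriver: bystander, to be left alone: screwdriver lying down, 170 mm long; origin at its underside
- jar: bystander, to be left alone: white plastic jar, 56 mm dia, 60 mm tall; origin at its underside
There are look-alikes about, which are no part of the job. Leave any purple or yellow look-alike of the part that bears collar_center alone.

How it is judged:
By the outcome, as a careful person would: the job done as asked, in the order asked, and still so for the second after the job is handed in, with the robot touching nothing.
It also fails if it takes over 72 s, if anything falls off the work surface, if the arm or the gripper's body presses on something with over 40 N, if the wrist force passes 120 N, or if a joint passes its speed limit or range.

### The arm

A 6-joint arm with a two-finger parallel gripper is mounted at the origin on the work surface. World frame = base frame: x ahead of the robot, y to its left, z up, the work surface at z = 0. Lengths are in m, angles in degrees, forces in N, time in s.
With the tool pointing down it reaches from about 0.3 to 0.75 m from the base axis. Payload 8.5 kg.
Tool frame: the origin (TCP) lies midway between the tips of the shut fingers; the grasp point (between the pads) lies 19 mm behind it (env.tcp_to_grasp is the z of the grasp point in the tool frame, in m); z points along the fingers, y is the line along which they close (so a half turn about z gives the same grasp; the last joint's range is limited). The gripper opens to 85 mm and grips with 20 to 120 N. Pads are 22 mm wide; open, the fingers measure 114 mm over their backs; the gripper's body (76 mm by 85 mm) begins 54 mm behind the grasp point. The pads swing forward as they close: fully open they stand 13 mm farther back than shut.
Start: joints at [-89.456, 21.807, 74.336, -0, 83.858, -12.336], TCP at [0.123, -0.536, 0.204] pointing down, gripper open.
Joint ranges: [-178.18, 178.18], [-50.72, 133.34], [12.68, 142.11], [-81.47, 261.47], [9.98, 163.14], [-165.26, 165.26]. Speed limits (degrees/s): [136.94, 136.94, 180, 180, 180, 180].

### API

Orientations are given as a 3x3 rotation matrix whose columns are the frame's x, y, z axes.
In Python, from rig import env, imaging, job, models gives the robot as it stands. The module is installed in compiled form; this text tells all that it offers.
- The arm moves only by the tool jog_arm, never from a script. Its argument "plan" is text: rows parted by semicolons, each of 7 numbers parted by spaces: the turn, a rotation vector about the tool's x, y, z in degrees, then the shift along the tool's x, y, z in cm, then the closure in counts, from 0 (fully open) to 255 (shut). In form: rx ry rz x y z claw; .... A call has 1 to 10 rows; each row shifts and turns the commanded pose from where the row before left it, along the tool's axes as they then stand; what a row does not reach is not made up. A row lasts 1/12 s, in which the tool goes at most 41.7 mm and 7.16 degrees, less where a joint would pass 70% of its speed; a pose out of reach is approached as far as the arm can. A call with a gripper value outside its range is refused whole. The fingers move at their own pace and stop on an object; "grip_force" is the grip in N (left out, the last holds). Time passes only in rows, so rows that do not move let the fingers close. It gives the time, the measured TCP pose, the force, the opening and the grip force at its end, in the units of the state.
- env.observe(): the state, without advancing time (a new reading comes with each control period).
- imaging.get_image(name): name is "scene" or "top" or "wrist"; returns a dict with "pixels" (420x560x3 uint8, red, green, blue), "depth" (420x560 float32, m along the optical axis (not along the pixel's ray), 0 where there is no reading), "fov_y" (degrees; the focal length in pixels is half the picture's height over the tangent of half this angle, whatever the lens; pixels are square), "cx", "cy" (the principal point, pixels), "distortion" ([k1, k2, p1, p2, k3] as OpenCV has them; the pictures are not rectified), "world_from_camera" (4x4, takes a point from camera to world coordinates). Camera axes: x right, y down, z forward; pixel columns grow to the right and rows downward; lengths in m; the calibration is good to about 2 mm. A picture is of the moment at which its call begins.
- job.close_job(): hands the job in; it is judged then, once.
Trained networks look in the newest picture that a camera, given by its name, has taken for a name from the list of things; names that differ only in an ending like _2 or _b are one class to them, and where a whole thing is asked for, a point or a joint stands for the part that bears it (a point fixed in the world has none). Each returns a list of dicts, best first, with "confidence" (0 to 1); they miss things now and then, are a little off and sometimes report something else, mostly with a low value. They report only what shows in the picture. A call takes as long as a camera call. They do not tell look-alikes from the thing itself.
- models.outline_of(camera, query): "region" (420x560 bool, what is visible of it) and "bbox" ([centre column, centre row, width, height] in pixels, round what is visible of it).
- models.tip_of(camera, query): "at" ([column, row] in pixels: a listed point, or the origin of a listed thing).
The state is a dict: "time_s": time; "q": joint angles; "qvel": joint speeds; "joint_efforts": joint torques, N m; "position": TCP position; "tool_rot": TCP orientation; "ft_force": force on the tool from outside, world axes, zero at the start; "wrist_torque": the same for the moment, N m; "grip_width": finger opening in m; "gripper_force": force on a finger pad.
Only numpy, scipy, OpenCV 4.12 (cv2) and the standard library are available. Lean on these libraries where they do the work, as an engineer would, in place of code of your own. Each camera call takes 0.05 s, during which the arm holds its last target. There are 200 camera calls.

## Working session

There is one attempt and no reset: what is moved stays moved. The work goes in short steps, Python scripts to look and compute and a tool call to move; the robot and the scene stay as the last step left them, time stands still between calls to the robot, and variables do not carry over. Pictures are saved under pics/ and viewed, at most 12 in all, crops included, and the job is handed in when it is done.

Besides the shell and the picture viewer there is one more tool, called as name(argument=value, ...), one argument or row to a line, values as JSON. jog_arm: Moves the arm, as the interface text tells. Its arguments: {"type":"object","properties":{"plan":{"type":"string"},"grip_force":{"type":"number"}},"required":["plan"]}

```bash
mkdir -p pics
cat > h.py <<'E'
import numpy as np,cv2
from rig import env,imaging,job,models
def cam(n,save=None):
    im=imaging.get_image(n)
    if save: cv2.imwrite('pics/'+save,im['pixels'][:,:,::-1])
    return im
def K(im):
    f=im['pixels'].shape[0]/2/np.tan(np.radians(im['fov_y'])/2)
    return np.array([[f,0,im['cx']],[0,f,im['cy']],[0,0,1.]])
def rays(im,uv):
    p=cv2.undistortPoints(np.array(uv,float).reshape(-1,1,2),K(im),np.array(im['distortion'],float)).reshape(-1,2)
    return np.c_[p,np.ones(len(p))]
def at_z(im,uv,z):
    T=im['world_from_camera'];d=rays(im,uv)@T[:3,:3].T;o=T[:3,3]
    return o+d*((z-o[2])/d[:,2])[:,None]
def cloud(im):
    h,w=im['depth'].shape;v,u=np.mgrid[:h,:w]
    r=rays(im,np.c_[u.ravel(),v.ravel()])*im['depth'].reshape(-1,1)
    T=im['world_from_camera'];return (r@T[:3,:3].T+T[:3,3]).reshape(h,w,3)
def proj(im,P):
    T=np.linalg.inv(im['world_from_camera']);
    return cv2.projectPoints(np.array(P,float).reshape(-1,1,3),cv2.Rodrigues(T[:3,:3])[0],T[:3,3],K(im),np.array(im['distortion'],float))[0].reshape(-1,2)
E
python3 - <<'E'
from h import *
a=cam('top');b=cam('scene')
cv2.imwrite('pics/top0.png',a['pixels'][:,:,::-1]);cv2.imwrite('pics/scene0.png',b['pixels'][:,:,::-1])
for n,im in(('top',a),('scene',b)):
  print(n,im['world_from_camera'].round(3).tolist(),im['fov_y'])
  for q,z in(('shaft_top',.138),('winder_seat',.072),('flange_center',.02),('collar_center',.012),('winder',0)):
    for r in models.tip_of(n,q)[:3]: print(q,np.round(r['at']),round(r['confidence'],2),at_z(im,[r['at']],z)[0].round(4))
o=env.observe();print(o['time_s'],np.round(o['tool_rot'],3).tolist(),env.tcp_to_grasp)
E
```

```text
top [[-0.019, -0.994, 0.112, 0.419], [-1.0, 0.019, -0.005, 0.006], [0.003, -0.112, -0.994, 1.395], [0.0, 0.0, 0.0, 1.0]] 44.52784526168278
shaft_top [280. 211.] 0.98 [0.5455 0.0319 0.138 ]
winder_seat [281. 213.] 0.79 [0.5464 0.0313 0.072 ]
flange_center [186. 215.] 0.81 [0.551 0.29  0.02 ]
flange_center [185. 166.] 0.4 [0.6852 0.2937 0.02  ]
collar_center [360. 238.] 0.55 [ 0.4807 -0.1794  0.012 ]
collar_center [409. 247.] 0.53 [ 0.4542 -0.3108  0.012 ]
collar_center [384. 240.] 0.44 [ 0.4739 -0.2434  0.012 ]
winder [279. 215.] 0.82 [0.5474 0.038  0.    ]
scene [[0.79, 0.376, -0.485, 0.943], [0.614, -0.494, 0.616, -0.517], [-0.009, -0.784, -0.621, 0.597], [0.0, 0.0, 0.0, 1.0]] 54.34380263869045
shaft_top [288. 176.] 0.63 [0.5515 0.0268 0.138 ]
winder_seat [287. 198.] 0.8 [0.5413 0.0368 0.072 ]
winder_seat [252. 182.] 0.69 [0.4462 0.0341 0.072 ]
flange_center [350. 167.] 0.61 [0.5545 0.2934 0.02  ]
collar_center [151. 314.] 0.96 [ 0.5043 -0.3072  0.012 ]
collar_center [125. 299.] 0.75 [ 0.4417 -0.3145  0.012 ]
collar_center [199. 262.] 0.65 [ 0.4818 -0.1702  0.012 ]
winder [290. 227.] 0.84 [0.5542 0.0303 0.    ]
0.6 [[0.975, 0.223, 0.0], [0.223, -0.975, 0.0], [0.0, -0.0, -1.0]] -0.0187
```

View pics/top0.png

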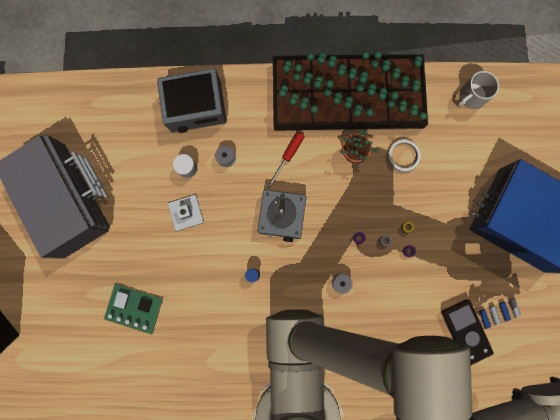

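View pics/scene0.png

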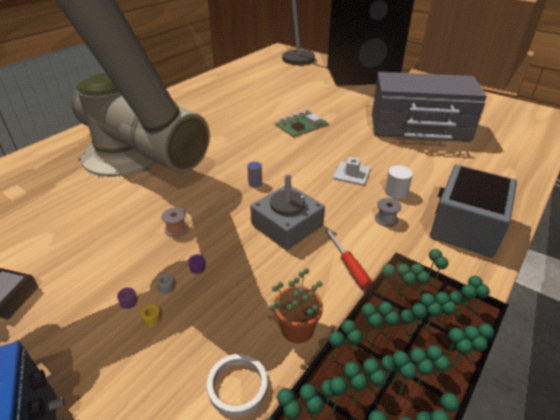

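The top view shows four rings: purple at (360,238), grey at (385,241), yellow at (408,228) and purple at (409,250). The grey steel one at (385,241) fits the description. The flange is at (186,212) and the winder at (282,212). I'll confirm with an enlarged crop.

Run:
```python
from h import *
a=cam('top');p=a['pixels'][:,:,::-1]
c=lambda u,v,r,s:cv2.resize(p[v-r:v+r,u-r:u+r],(s,s),interpolation=cv2.INTER_CUBIC)
cv2.imwrite('pics/crop1.png',np.hstack([c(385,241,33,264),c(186,212,26,264),c(282,212,33,264)]))
C=cloud(a)
# flange hub top & plate
x=C[190:240,160:212].reshape(-1,3)
m=(abs(x[:,2]-.04)<.006);print('hub',m.sum(),x[m].mean(0),cv2.minAreaRect(x[m][:,:2].astype('f4')*1000))
m=(x[:,2]>.0035)&(x[:,2]<.05);print('plate',m.sum(),cv2.minAreaRect(x[m][:,:2].astype('f4')*1000))
x=C[180:250,250:315].reshape(-1,3)
m=(abs(x[:,2]-.06)<.005);print('winder',m.sum(),cv2.minAreaRect(x[m][:,:2].astype('f4')*1000))
m=(x[:,2]>.1);print('shaft',m.sum(),x[m].mean(0))
m=(x[:,2]>.078)&(x[:,2]<.095);print('pin',m.sum(),x[m])
x=C[231:251,375:395].reshape(-1,3);m=(x[:,2]>.015);print('collar',m.sum(),x[m].mean(0),cv2.minAreaRect(x[m][:,:2].astype('f4')*1000))
```

```text
hub 96 [0.5590039  0.29555188 0.03897286] ((559.4251708984375, 295.8732604980469), (30.739255905151367, 28.21128273010254), 17.525663375854492)
plate 813 ((554.2783813476562, 294.169189453125), (140.87255859375, 135.21189880371094), 89.00953674316406)
winder 1171 ((547.509521484375, 30.79708480834961), (114.7850112915039, 115.12288665771484), 81.17328643798828)
shaft 46 [0.50199495 0.02203935 0.57022264]
pin 15 [[ 0.57641563  0.04409279  0.08689172]
 [ 0.57402892  0.04674112  0.08562144]
 [ 0.57436036  0.04426477  0.0824037 ]
 [ 0.57186924  0.04689614  0.08194398]
 [ 0.5713817   0.04420803  0.08571062]
 [ 0.57203215  0.03408572  0.07841842]
 [ 0.57166433  0.01341676  0.07817938]
 [ 0.56966995  0.04447328  0.07806343]
 [ 0.56153296  0.03937293  0.08028775]
 [ 0.55104489  0.02153579  0.07810224]
 [ 0.55054191 -0.00426175  0.07819379]
 [ 0.54703884  0.02395256  0.09298922]
 [ 0.54564078  0.02416663  0.08090834]
 [ 0.54245903  0.0266748   0.08775666]
 [ 0.5332239   0.04499428  0.07971996]]
collar 84 [ 0.46985774 -0.23639185  0.07219167] ((453.837890625, -125.20021057128906), (30.364429473876953, 269.2502746582031), 8.446819305419922)
```

View pics/crop1.png

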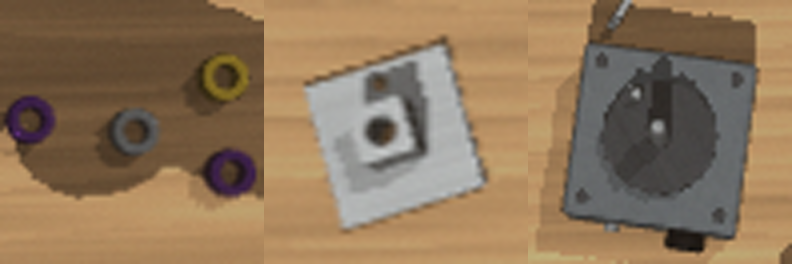

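The crop confirms it: the grey collar is at crop (133,130), with purple and yellow rings around it. The flange's pin hole is at crop (378,83), which gives a flange yaw of about +17.5°. The drive pin is at crop (637,93), about 29° world yaw from the shaft at (0.547,0.031). Next I move over to the flange.

jog_arm(
  plan="0 0 0 2.2 -2.6 0 0;0 0 0 2.3 -2.7 0 0;0 0 0 2.3 -2.7 0 0;0 0 0 2.3 -2.7 0 0;0 0 0 2.3 -2.7 0 0;0 0 0 2.3 -2.7 0 0;0 0 0 2.3 -2.7 0 0;0 0 0 2.3 -2.7 0 0;0 0 0 2.3 -2.7 0 0;0 0 0 2.3 -2.7 0 0",
  grip_force=30,
)

```text
time_s: 1.48
position: [0.2862, -0.2213, 0.2046]
tool_rot: [[0.975, 0.222, 0.0], [0.222, -0.975, -0.001], [0.0, 0.001, -1.0]]
ft_force: [0.7, -0.4, -0.2]
grip_width: 0.0855
gripper_force: 0.0
```

jog_arm(
  plan="0 0 0 2.3 -2.7 0 0;0 0 0 2.3 -2.7 0 0;0 0 0 2.3 -2.7 0 0;0 0 0 2.3 -2.7 0 0;0 0 0 2.3 -2.7 0 0;0 0 0 2.3 -2.7 0 0;0 0 0 2.3 -2.7 0 0;0 0 0 2.3 -2.7 0 0;0 0 0 2.3 -2.7 0 0;0 0 0 2.3 -2.7 0 0",
)

```text
time_s: 2.32
position: [0.4504, 0.0936, 0.2046]
tool_rot: [[0.975, 0.223, 0.001], [0.223, -0.975, -0.0], [0.001, 0.0, -1.0]]
ft_force: [0.8, -0.7, 0.8]
grip_width: 0.0854
gripper_force: 0.0
```

jog_arm(
  plan="0 0 0 2.3 -2.7 0 0;0 0 0 2.3 -2.7 0 0;0 0 0 2.3 -2.7 0 0;0 0 0 2.3 -2.7 0 0;0 0 -4.6 2.3 -2.7 0 0;0 0 0 0 0 0 0;0 0 0 0 0 0 0",
)

```text
time_s: 2.9
position: [0.532, 0.2501, 0.2036]
tool_rot: [[0.953, 0.302, -0.001], [0.302, -0.953, -0.0], [-0.001, 0.0, -1.0]]
ft_force: [-0.6, -0.4, 0.1]
grip_width: 0.0857
gripper_force: 0.0
```

```bash
cat >> h.py <<'E'
def delta(x,y,yaw=None):
    o=env.observe();R=np.array(o['tool_rot']);p=np.array(o['position'])
    d=R.T@(np.array([x,y,p[2]])-p)*100
    cy=np.degrees(np.arctan2(R[1,0],R[0,0]))
    print('t',round(o['time_s'],2),'p',p.round(4),'yaw',cy.round(2),'F',np.round(o['ft_force'],1),'w',round(o['grip_width'],4),'shift cm',d.round(2),'rz',None if yaw is None else round(cy-yaw,2))
E
python3 - <<'E'
from h import *
a=cam('wrist','w1.png');C=cloud(a)
x=C.reshape(-1,3)
for zc,n in((.04,'hub'),(.006,'plate')):
  m=(abs(x[:,2]-zc)<(.005 if zc>.01 else .0025))&(np.hypot(x[:,0]-.556,x[:,1]-.294)<.062);print(n,m.sum(),cv2.minAreaRect(x[m][:,:2].astype('f4')*1000))
for r in models.tip_of('wrist','flange_center')[:2]: print(r,at_z(a,[r['at']],.02))
delta(.557,.294,17.5)
E
```

```text
hub 630 ((559.476318359375, 295.35980224609375), (30.320711135864258, 29.85150718688965), 16.597240447998047)
plate 3611 ((559.1373901367188, 295.08258056640625), (79.3634033203125, 80.35154724121094), 16.205791473388672)
{'at': [250.7, 143.9], 'confidence': 0.89} [[0.55928976 0.29336978 0.02      ]]
t 3.0 p [0.5316 0.2484 0.2043] yaw 17.44 F [-0.8  0.3  0.4] w 0.0855 shift cm [ 3.79 -3.59 -0.  ] rz -0.06
```

View pics/w1.png

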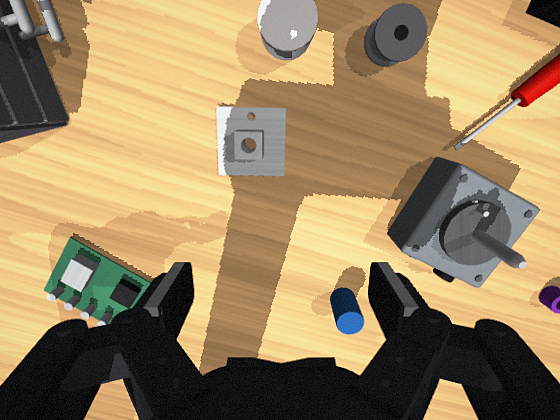

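The wrist view shows the flange at (251,142) with its hole at (251,116), and the winder with its pin top at (487,213). Now I descend onto the hub.

jog_arm(
  plan="0 0 0 2 -1.8 2 0;0 0 1 2.05 -1.82 3 0;0 0 0 0 0 3 0;0 0 0 0 0 3 0;0 0 0 0 0 3 0;0 0 0 0 0 2.5 0;0 0 0 0 0 1.5 0;0 0 0 0 0 1.1 0;0 0 0 0 0 0 0",
)

```text
time_s: 3.75
position: [0.5588, 0.2943, 0.0118]
tool_rot: [[0.959, 0.282, -0.003], [0.282, -0.959, -0.001], [-0.003, 0.0, -1.0]]
ft_force: [0.2, -0.2, -0.4]
grip_width: 0.0856
gripper_force: 0.0
```

Run:
```python
from h import *
delta(.5593,.2952,16.4)
```

```text
t 3.75 p [0.5588 0.2943 0.0118] yaw 16.39 F [ 0.2 -0.2 -0.4] w 0.0856 shift cm [ 0.08 -0.07 -0.  ] rz -0.01
```

jog_arm(
  plan="0 0 0 0.05 -0.05 0 150;0 0 0 0 0 0 200;0 0 0 0 0 0 255;0 0 0 0 0 0 255;0 0 0 0 0 0 255;0 0 0 0 0 0 255;0 0 0 0 0 0 255;0 0 0 0 0 0 255",
  grip_force=35,
)

```text
time_s: 4.42
position: [0.56, 0.2962, 0.0135]
tool_rot: [[0.959, 0.284, 0.0], [0.284, -0.959, 0.0], [0.0, -0.0, -1.0]]
ft_force: [-0.2, -0.6, -0.9]
grip_width: -0.0002
gripper_force: 0.0
```

The fingers closed on nothing, so I take a look.

Run:
```python
from h import *
a=cam('wrist');b=cam('scene');t=cam('top')
p=b['pixels'][:,:,::-1];u,v=proj(b,[.559,.295,.03])[0].astype(int);print(u,v)
c=cv2.resize(p[max(v-50,0):v+50,u-50:u+50],(390,390),interpolation=cv2.INTER_CUBIC)
w=cv2.resize(a['pixels'][:,:,::-1],(410,308))
o=np.zeros((390,800,3),'u1');o[:,:390]=c;o[:308,390:]=w
cv2.imwrite('pics/v2.png',o)
delta(.5593,.2952,16.4)
for P in([.559,.295,.02],env.observe()['position']): print(proj(a,P))
```

```text
352 164
t 4.57 p [0.56   0.2962 0.0134] yaw 16.48 F [0.1 0.1 0.2] w 0.0001 shift cm [-0.09  0.07  0.  ] rz 0.08
[[279.70965813 250.19885716]]
[[278.37860341 243.45785557]]
```

View pics/v2.png

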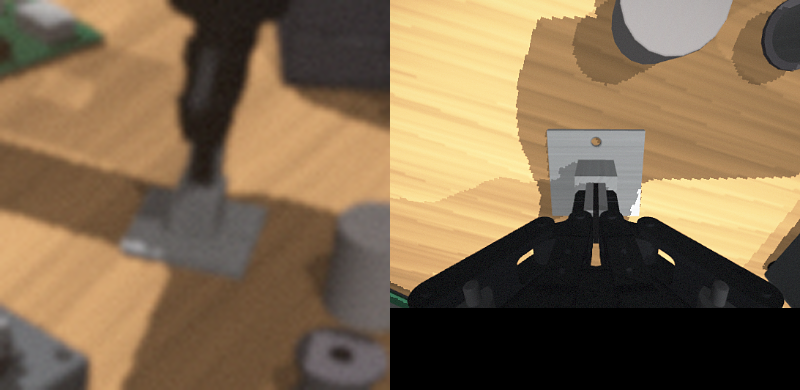

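Run:
```python
from h import *
a=cam('wrist');C=cloud(a);o=env.observe();R=np.array(o['tool_rot']);p=np.array(o['position'])
print('cam in tool',(R.T@(a['world_from_camera'][:3,3]-p)).round(3))
for v in range(170,345,7):
  print(v,[ (R.T@(C[v,u]-p)*1000).round(0).tolist() for u in (262,281,300)])
x=C[150:300,200:360].reshape(-1,3)
for zc in(.006,.04):
  m=(abs(x[:,2]-zc)<.003)&(np.hypot(x[:,0]-.556,x[:,1]-.294)<.062);print(m.sum(),cv2.minAreaRect(x[m][:,:2].astype('f4')*1000))
```

```text
cam in tool [ 0.078  0.001 -0.169]
170 [[42.0, -10.0, 15.0], [42.0, 2.0, 15.0], [43.0, 13.0, 13.0]]
177 [[39.0, -10.0, 9.0], [39.0, 2.0, 9.0], [39.0, 13.0, 9.0]]
184 [[35.0, -10.0, 8.0], [35.0, 2.0, 9.0], [35.0, 13.0, 7.0]]
191 [[31.0, -10.0, 7.0], [29.0, 2.0, 13.0], [31.0, 13.0, 8.0]]
198 [[26.0, -10.0, 8.0], [25.0, 2.0, 12.0], [26.0, 13.0, 9.0]]
205 [[22.0, -10.0, 8.0], [22.0, 2.0, 7.0], [22.0, 13.0, 8.0]]
212 [[18.0, -10.0, 7.0], [18.0, 2.0, 8.0], [18.0, 13.0, 7.0]]
219 [[14.0, -10.0, 4.0], [14.0, 2.0, 4.0], [14.0, 13.0, 5.0]]
226 [[14.0, -9.0, -6.0], [14.0, 2.0, -7.0], [14.0, 12.0, -8.0]]
233 [[14.0, -9.0, -17.0], [14.0, 2.0, -17.0], [14.0, 12.0, -17.0]]
240 [[14.0, -8.0, -26.0], [14.0, 2.0, -26.0], [14.0, 11.0, -27.0]]
247 [[10.0, -8.0, -26.0], [10.0, 2.0, -27.0], [10.0, 11.0, -26.0]]
254 [[5.0, -8.0, -25.0], [11.0, 2.0, -36.0], [6.0, 12.0, -25.0]]
261 [[7.0, -8.0, -36.0], [11.0, 2.0, -43.0], [7.0, 11.0, -35.0]]
268 [[7.0, -7.0, -42.0], [11.0, 2.0, -49.0], [7.0, 11.0, -42.0]]
275 [[6.0, -7.0, -47.0], [11.0, 2.0, -56.0], [7.0, 10.0, -49.0]]
282 [[7.0, -7.0, -55.0], [11.0, 2.0, -60.0], [7.0, 10.0, -54.0]]
289 [[13.0, -6.0, -69.0], [10.0, 2.0, -64.0], [14.0, 9.0, -70.0]]
296 [[13.0, -5.0, -74.0], [6.0, 2.0, -64.0], [13.0, 9.0, -74.0]]
303 [[12.0, -5.0, -76.0], [3.0, 2.0, -64.0], [12.0, 8.0, -76.0]]
310 [[12.0, -5.0, -80.0], [-0.0, 2.0, -64.0], [13.0, 8.0, -81.0]]
317 [[12.0, -5.0, -84.0], [-3.0, 2.0, -64.0], [12.0, 8.0, -84.0]]
324 [[16.0, -4.0, -92.0], [-7.0, 2.0, -64.0], [17.0, 7.0, -93.0]]
331 [[17.0, -4.0, -96.0], [-10.0, 2.0, -64.0], [17.0, 7.0, -97.0]]
338 [[17.0, -4.0, -99.0], [-83.0, 2.0, 14.0], [16.0, 7.0, -98.0]]
10328 ((559.351318359375, 294.63958740234375), (81.14643096923828, 80.50684356689453), 16.272478103637695)
953 ((567.5638427734375, 296.9320983886719), (14.721831321716309, 30.155540466308594), 16.35443115234375)
```

The fingers are plainly shut about 5 mm above the hub top, so the tips are roughly 30 mm higher than the reported TCP. I'll raise a little and measure where the tips really are.

jog_arm(
  plan="0 0 0 0 0 -2 255;0 0 0 0 0 -3 255;0 0 0 0 0 -2 255;0 0 0 0 0 0 255",
)

```text
time_s: 4.95
position: [0.562, 0.2969, 0.088]
tool_rot: [[0.959, 0.284, 0.008], [0.284, -0.959, 0.002], [0.008, -0.0, -1.0]]
ft_force: [0.3, 0.9, 0.5]
grip_width: -0.0001
gripper_force: 0.0
```

```bash
cat >> h.py <<'E'
def tips():
    a=cam('wrist');C=cloud(a);o=env.observe();R=np.array(o['tool_rot']);p=np.array(o['position'])
    T=((C-p)@R*1000);return a,T,o
E
python3 - <<'E'
from h import *
a,T,o=tips();print(np.round(o['position'],4),o['grip_width'],np.round(o['q'],2),np.round(o['joint_efforts'],1))
for v in range(225,300,4): print(v,T[v,262].round(0),T[v,281].round(0),T[v,295].round(0))
m=(abs(T[...,0])<18)&(abs(T[...,1])<25)&(T[...,2]<20)&(T[...,2]>-60)
print(np.percentile(T[m][:,2],[90,99,100]),m.sum())
s=cam('scene');t=cam('top')
for n in('scene',): print(proj(s,o['position']))
cv2.imwrite('pics/v3.png',np.hstack([cv2.resize(s['pixels'][90:190,300:400,::-1],(400,400)),cv2.resize(a['pixels'][180:330,205:355,::-1],(400,400))]))
E
```

```text
[0.561  0.2965 0.0856] 0.00025333603724392507 [17.19 35.74 70.33  0.   73.68 90.7 ] [  0.1 -57.4 -22.3   0.    0.2  -0. ]
225 [ -6. -13.  46.] [-10.   2.  57.] [-6. 12. 46.]
229 [ -9. -13.  47.] [-10.   2.  48.] [-9. 12. 45.]
233 [-12. -13.  45.] [-12.   2.  46.] [-12.  12.  46.]
237 [-16. -13.  46.] [-16.   2.  46.] [-16.  12.  46.]
241 [-34. -15.  80.] [-34.   2.  79.] [-34.  14.  79.]
245 [-38. -16.  79.] [-38.   2.  80.] [  79.    1. -172.]
249 [-45. -16.  86.] [ 12.   2. -33.] [-46.  15.  87.]
253 [-49. -16.  86.] [ 13.   2. -38.] [-49.  15.  85.]
257 [-53. -16.  85.] [ 12.   2. -41.] [-53.  15.  85.]
261 [  7.  -8. -37.] [ 12.   2. -45.] [  8.   8. -38.]
265 [  8.  -8. -42.] [ 11.   2. -48.] [ 12.   8. -49.]
269 [  8.  -7. -46.] [ 12.   2. -52.] [ 12.   8. -53.]
273 [  7.  -7. -48.] [ 13.   2. -57.] [ 12.   8. -57.]
277 [  8.  -7. -53.] [ 12.   2. -60.] [ 12.   7. -59.]
281 [  8.  -7. -56.] [ 12.   2. -63.] [ 12.   7. -63.]
285 [  7.  -7. -58.] [ 12.   2. -65.] [ 11.   7. -64.]
289 [ 14.  -6. -72.] [ 10.   2. -66.] [ 13.   7. -69.]
293 [ 14.  -5. -74.] [  9.   2. -67.] [ 13.   7. -73.]
297 [ 14.  -5. -76.] [  7.   2. -67.] [ 13.   7. -75.]
[-37.44755536 -33.02476829 -31.1117703 ] 1627
[[356.32213192 144.89365013]]
```

View pics/v3.png

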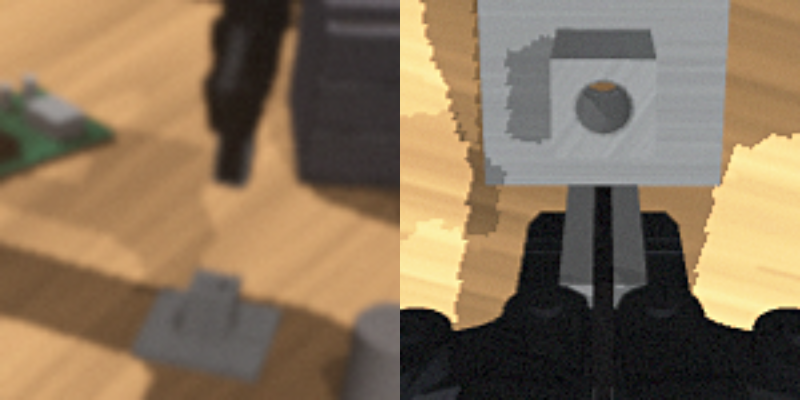

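The tips really sit about 31 mm behind the reported TCP: in the scene crop the tip is at (230,185), and the wrist depth gives the same. I'll allow for that, reopen and descend to a reported z of about -0.019.

jog_arm(
  plan="0 0 0 -0.3 0 0 0;0 0 0 0 0 0.5 0;0 0 0 0 0 0.5 0;0 0 0 0 0 0.5 0;0 0 0 0 0 0.5 0;0 0 0 0 0 0.5 0;0 0 0 0 0 0.5 0;0 0 0 0 0 1 0;0 0 0 0 0 1 0;0 0 0 0 0 0 0",
)

```text
time_s: 5.93
position: [0.5559, 0.2949, 0.0308]
tool_rot: [[0.959, 0.284, -0.004], [0.284, -0.959, -0.001], [-0.004, 0.0, -1.0]]
ft_force: [-0.0, -0.0, -0.1]
grip_width: 0.0855
gripper_force: 0.0
```

jog_arm(
  plan="0 0 0 0 0 1 0;0 0 0 0 0 1 0;0 0 0 0 0 1 0;0 0 0 0 0 1 0;0 0 0 0 0 0.8 0;0 0 0 0 0 0.4 0;0 0 0 0 0 0.2 0;0 0 0 0 0 0 0",
)

```text
time_s: 6.6
position: [0.557, 0.2953, -0.021]
tool_rot: [[0.959, 0.284, -0.0], [0.284, -0.959, -0.0], [-0.001, 0.0, -1.0]]
ft_force: [0.1, 0.4, -0.3]
grip_width: 0.0856
gripper_force: 0.0
```

jog_arm(
  plan="0 0 0 0 0 0 150;0 0 0 0 0 0 200;0 0 0 0 0 0 255;0 0 0 0 0 0 255;0 0 0 0 0 0 255;0 0 0 0 0 0 255;0 0 0 0 0 0 255;0 0 0 0 0 0 255",
)

```text
time_s: 7.27
position: [0.5573, 0.2954, -0.0202]
tool_rot: [[0.959, 0.284, 0.001], [0.284, -0.959, 0.0], [0.001, -0.0, -1.0]]
ft_force: [-1.3, -0.0, 4.3]
grip_width: 0.0295
gripper_force: 36.6
```

Gripped: the opening is 29.5 mm. Lift and move toward the winder.

jog_arm(
  plan="0 0 0 0 0 -1 255;0 0 0 0 0 -2 255;0 0 0 0 0 -3 255;0 0 0 0 0 -3 255;0 0 0 0 0 -3 255;0 0 0 0 0 -3 255;0 0 0 0 0 -2 255;0 0 0 0 2 0 255;0 0 0 0 2 0 255;0 0 0 0 0 0 255",
)

```text
time_s: 8.1
position: [0.5691, 0.2541, 0.1499]
tool_rot: [[0.96, 0.281, 0.0], [0.281, -0.96, -0.001], [-0.0, 0.001, -1.0]]
ft_force: [0.1, 0.2, -2.2]
grip_width: 0.0297
gripper_force: 36.0
```

jog_arm(
  plan="0 0 0 -1 2.5 0 255;0 0 0 -1 2.5 0 255;0 0 0 -1 2.5 0 255;0 0 0 0 0 0 255;0 0 0 0 0 0 255",
)

```text
time_s: 8.52
position: [0.5607, 0.1757, 0.1496]
tool_rot: [[0.959, 0.282, -0.001], [0.282, -0.959, 0.0], [-0.001, -0.0, -1.0]]
ft_force: [-0.2, 0.3, -1.7]
grip_width: 0.0296
gripper_force: 36.0
```

Run:
```python
from h import *
a,T,o=tips();C=cloud(a);delta(.547,.031,29)
cv2.imwrite('pics/w4.png',a['pixels'][:,:,::-1])
x=C.reshape(-1,3);d=np.hypot(x[:,0]-.547,x[:,1]-.031)
m=(x[:,2]>.125)&(x[:,2]<.145)&(d<.02);print('shafttop',m.sum(),x[m].mean(0) if m.any() else 0)
for lo,hi in((.085,.1),(.1,.115),(.115,.13)):
  m=(x[:,2]>lo)&(x[:,2]<hi)&(d<.016);print('shaft',m.sum(),x[m].mean(0) if m.any() else 0)
m=(x[:,2]>.080)&(x[:,2]<.090)&(d>.022)&(d<.04);print('pin',m.sum(),x[m].mean(0),x[m].max(0))
m=(x[:,2]>.083)&(x[:,2]<.090)&(d>.022)&(d<.04);print('pintop',m.sum(),np.median(x[m],0))
m=(abs(x[:,2]-.072)<.003)&(d<.045);print('ring',m.sum(),cv2.minEnclosingCircle(x[m][:,:2].astype('f4')*1000))
m=(abs(x[:,2]-.06)<.004)&(d<.09);print('box',cv2.minAreaRect(x[m][:,:2].astype('f4')*1000))
for r in models.tip_of('wrist','shaft_top')[:2]: print(r,at_z(a,[r['at']],.138))
for r in models.tip_of('wrist','winder_seat')[:2]: print(r,at_z(a,[r['at']],.072))
```

```text
t 8.57 p [0.5608 0.1766 0.1495] yaw 16.44 F [ 0.4 -0.5 -2.2] w 0.0296 shift cm [-5.45 13.58 -0.  ] rz -12.56
shafttop 396 [0.54927576 0.03281331 0.13235288]
shaft 209 [0.55002287 0.03440196 0.09270524]
shaft 235 [0.54983351 0.03441013 0.10742846]
shaft 291 [0.55035946 0.03449643 0.1231767 ]
pin 63 [0.57435963 0.0453396  0.08425512] [0.57712876 0.04768409 0.0869952 ]
pintop 48 [0.57438043 0.04494373 0.08531345]
ring 3881 ((548.0792236328125, 31.11268424987793), 37.956974029541016)
box ((548.30615234375, 30.060901641845703), (115.19593048095703, 114.39012145996094), 81.2869873046875)
{'at': [471.7, 306.1], 'confidence': 0.97} [[0.54733108 0.02946714 0.138     ]]
{'at': [428.0, 263.2], 'confidence': 0.72} [[0.5454158  0.02972343 0.072     ]]
```

View pics/w4.png

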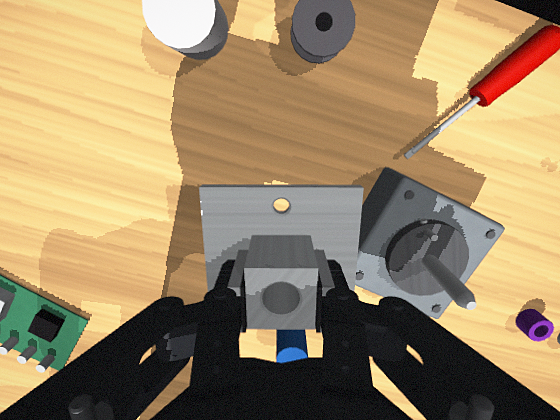

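The held flange is square in the grip: bore at (281,297), hole at (281,205). The shaft top is at (472,306) and the pin at (435,238). Next I measure the flange pose in the tool frame.

Run:
```python
from h import *
a,T,o=tips();x=T.reshape(-1,3)
n=(abs(x[:,0])<60)&(abs(x[:,1])<60)&(x[:,2]>-60)&(x[:,2]<60)
h,e=np.histogram(x[n][:,2],bins=np.arange(-60,60,2));print([(e[i],h[i]) for i in range(len(h)) if h[i]>150])
m=n&(abs(x[:,1])<13)&(x[:,0]>-14)&(x[:,0]<17)&(x[:,2]<-10);zt=np.percentile(x[m][:,2],[5,50,95]);print('hubtop',zt)
y=x[n&(x[:,2]>0)&(x[:,2]<25)];zp=np.median(y[:,2]);y=y[abs(y[:,2]-zp)<3];print('plate z',zp,'x max',np.percentile(y[:,0],[99,99.8]),'y',np.percentile(y[:,1],[.3,99.7]))
hp=np.array([[281,205]]);
r=rays(a,hp)[0];R=np.array(o['tool_rot']);W=a['world_from_camera']
c=R.T@(W[:3,3]-o['position']);d=R.T@W[:3,:3]@r;print('hole',(c*1000+d*(zp-c[2]*1000)/d[2]).round(1))
e=y[(y[:,0]>30)];p=[ (yy,np.max(e[abs(e[:,1]-yy)<2][:,0])) for yy in range(-34,36,8)];print('tilt yaw',np.degrees(np.polyfit(*np.array(p).T,1)[0]))
```

```text
[(np.int64(-60), np.int64(2643)), (np.int64(-58), np.int64(426)), (np.int64(-56), np.int64(405)), (np.int64(-54), np.int64(381)), (np.int64(-52), np.int64(380)), (np.int64(-50), np.int64(333)), (np.int64(-48), np.int64(320)), (np.int64(-46), np.int64(314)), (np.int64(-44), np.int64(292)), (np.int64(-42), np.int64(274)), (np.int64(-40), np.int64(271)), (np.int64(-38), np.int64(222)), (np.int64(-36), np.int64(211)), (np.int64(-34), np.int64(160)), (np.int64(-28), np.int64(3287)), (np.int64(-26), np.int64(7151)), (np.int64(-24), np.int64(205)), (np.int64(-22), np.int64(173))]
hubtop [-59.87885449 -58.60138988 -34.47098945]
  return _methods._mean(a, axis=axis, dtype=dtype,
  ret = ret.dtype.type(ret / rcount)
Traceback (most recent call last):
IndexError: index -1 is out of bounds for axis 0 with size 0
```

Run:
```python
from h import *
a,T,o=tips();x=T.reshape(-1,3)
y=x[(abs(x[:,0])<60)&(abs(x[:,1])<60)&(abs(x[:,2]+26.5)<2.5)]
p=np.array([(v,np.max(y[abs(y[:,1]-v)<2][:,0])) for v in range(-34,38,6)]);f=np.polyfit(*p.T,1);print('yaw slope',np.degrees(f[0]),'edge x at 0',np.median(p[:,1]),'y',np.percentile(y[:,1],[.2,99.8]))
R=np.array(o['tool_rot']);W=a['world_from_camera'];c=R.T@(W[:3,3]-o['position'])*1000
g=cv2.cvtColor(a['pixels'],cv2.COLOR_RGB2HSV)
def atz(uv,z):
    d=R.T@W[:3,:3]@rays(a,[uv])[0];return (c+d*(z-c[2])/d[2]).round(1)
m=(g[190:222,265:300,1]>60).astype('u1');mm=cv2.moments(m,True);print('hole px',mm['m10']/mm['m00']+265,mm['m01']/mm['m00']+190, atz([mm['m10']/mm['m00']+265,mm['m01']/mm['m00']+190],-24))
gr=cv2.cvtColor(a['pixels'],cv2.COLOR_RGB2GRAY)[270:328,247:316]
b=cv2.HoughCircles(cv2.resize(gr,None,fx=4,fy=4,interpolation=cv2.INTER_CUBIC),cv2.HOUGH_GRADIENT,1,100,param1=60,param2=15,minRadius=50,maxRadius=110);print(b)
if b is not None: u,v=b[0,0,:2]/4-.375;print('bore',u+247,v+270,atz([u+247,v+270],-60.2))
h=x[(abs(x[:,0])<25)&(abs(x[:,1])<25)&(abs(x[:,2]+59.5)<2.5)];print('hub',cv2.minAreaRect(h[:,:2].astype('f4')))
```

```text
yaw slope -0.21938242258148996 edge x at 0 42.2780206711697 y [-38.67329542  41.38128547]
hole px 280.8679245283019 204.45283018867926 [ 32.5   1.5 -24. ]
[[[137.5  97.5  79.4]]]
bore 281.0 294.0 [  5.    1.6 -60.2]
hub ((1.7708101272583008, -0.014484405517578125), (49.58057403564453, 32.09212875366211), 89.1650619506836)
```

jog_arm(
  plan="0 0 0 -0.9 2.2 0 255;0 0 0 -0.9 2.2 0 255;0 0 0 -0.9 2.3 0 255;0 0 0 -1 2.3 0 255;0 0 0 -1 2.3 0 255;0 0 0 -1 2.3 0 255;0 0 -6.4 0 0 0 255;0 0 -6.4 0 0 0 255;0 0 0 0 0 0 255;0 0 0 0 0 0 255",
)

```text
time_s: 9.6
position: [0.545, 0.0304, 0.1494]
tool_rot: [[0.873, 0.487, -0.0], [0.487, -0.873, 0.0], [0.0, -0.0, -1.0]]
ft_force: [-0.4, 0.5, -1.5]
grip_width: 0.0294
gripper_force: 36.0
```

Run:
```python
from h import *
a,T,o=tips();delta(.5449,.0303,29.2)
C=cloud(a);x=C.reshape(-1,3);y=T.reshape(-1,3)
y=y[(abs(y[:,0])<60)&(abs(y[:,1])<60)&(abs(y[:,2]+26.5)<2.5)];print('edge',np.percentile(y[:,0],99.5),np.percentile(y[:,1],[.2,99.8]))
m=(abs(x[:,2]-.06)<.004)&(np.hypot(x[:,0]-.547,x[:,1]-.031)<.09);q=x[m][:,:2];print(m.sum())
R=np.array([[np.cos(np.radians(8.8)),-np.sin(np.radians(8.8))],[np.sin(np.radians(8.8)),np.cos(np.radians(8.8))]])
w=(R@(q-[.5477,.0302]).T)*1000;print('box edges rel. shaft',np.percentile(w,[.3,99.7],axis=1))
```

```text
t 9.65 p [0.545  0.0305 0.1494] yaw 29.13 F [ 0.2  0.3 -3.1] w 0.0292 shift cm [-0.02  0.01 -0.  ] rz -0.07
edge 41.84413419219321 [-38.60862152  41.41705143]
4959
box edges rel. shaft [[-54.28113268 -54.99687503]
 [ 57.11124199  57.08644171]]
```

On target. Descend gently over the shaft tip.

jog_arm(
  plan="0 0 0 0 0 1.4 255;0 0 0 0 0 1 255;0 0 0 0 0 0.4 255;0 0 0 0 0 0.2 255;0 0 0 0 0 0.2 255;0 0 0 0 0 0.2 255;0 0 0 0 0 0 255",
)

```text
time_s: 10.23
position: [0.545, 0.03, 0.1155]
tool_rot: [[0.872, 0.489, 0.0], [0.489, -0.872, -0.0], [0.0, 0.0, -1.0]]
ft_force: [0.2, 0.1, -2.1]
grip_width: 0.0296
gripper_force: 36.0
```

jog_arm(
  plan="0 0 0 0 0 0.2 255;0 0 0 0 0 0.2 255;0 0 0 0 0 0.2 255;0 0 0 0 0 0.2 255;0 0 0 0 0 0 255",
)

```text
time_s: 10.65
position: [0.5447, 0.03, 0.107]
tool_rot: [[0.872, 0.489, -0.001], [0.489, -0.872, 0.0], [-0.001, -0.0, -1.0]]
ft_force: [-0.1, 0.7, -1.4]
grip_width: 0.0294
gripper_force: 36.0
```

The flange is on the shaft with no side force. Continue to just above the pin.

jog_arm(
  plan="0 0 0 0 0 0.4 255;0 0 0 0 0 0.4 255;0 0 0 0 0 0.4 255;0 0 0 0 0 0.4 255;0 0 0 0 0 0 255",
)

```text
time_s: 11.07
position: [0.5444, 0.03, 0.0904]
tool_rot: [[0.872, 0.489, -0.002], [0.489, -0.872, 0.0], [-0.001, -0.001, -1.0]]
ft_force: [-0.9, 0.1, -1.3]
grip_width: 0.0297
gripper_force: 36.0
```

jog_arm(
  plan="0 0 0 0 0 0.4 255;0 0 0 0 0 0.4 255;0 0 0 0 0 0.4 255;0 0 0 0 0 0.4 255;0 0 0 0 0 0.3 255;0 0 0 0 0 0 255",
)

```text
time_s: 11.57
position: [0.5446, 0.03, 0.0717]
tool_rot: [[0.872, 0.489, -0.001], [0.489, -0.872, 0.0], [-0.001, -0.001, -1.0]]
ft_force: [-0.4, 0.3, -1.5]
grip_width: 0.0291
gripper_force: 36.0
```

Run:
```python
from h import *
a,T,o=tips();delta(.5449,.0303,29.2);print(np.round(o['wrist_torque'],2))
cv2.imwrite('pics/w5.png',cv2.resize(a['pixels'][150:340,180:380,::-1],(600,570)))
```

```text
t 11.62 p [0.5448 0.03   0.0721] yaw 29.28 F [-0.5 -0.4 -1.8] w 0.0292 shift cm [ 0.03 -0.02 -0.  ] rz 0.08
[ 0.02  0.01 -0.03]
```

View pics/w5.png

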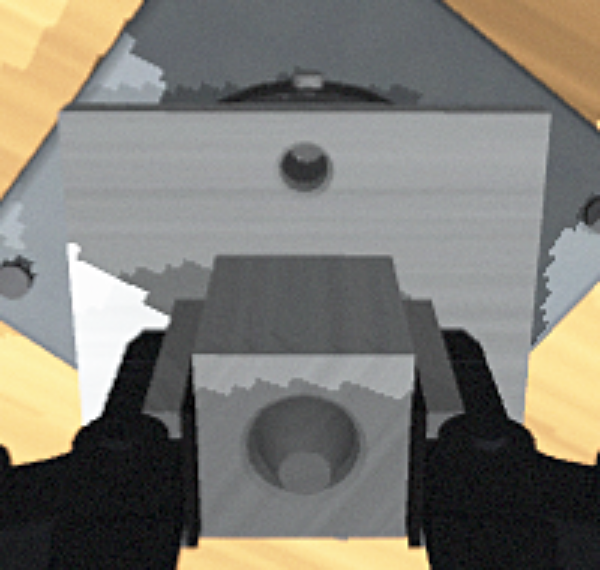

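Through the hole (305,165) the pin's bright top shows at about (309,152), near central sideways. Now down by feel.

jog_arm(
  plan="0 0 0 0 0 0.2 255;0 0 0 0 0 0.2 255;0 0 0 0 0 0.1 255;0 0 0 0 0 0.1 255;0 0 0 0 0 0.1 255;0 0 0 0 0 0 255",
)

```text
time_s: 12.12
position: [0.5448, 0.0299, 0.0653]
tool_rot: [[0.872, 0.489, -0.0], [0.489, -0.872, 0.0], [-0.0, -0.0, -1.0]]
ft_force: [0.5, 0.1, -1.5]
grip_width: 0.0291
gripper_force: 36.0
```

jog_arm(
  plan="0 0 0 0 0 0.1 255;0 0 0 0 0 0.1 255;0 0 0 0 0 0 255",
)

```text
time_s: 12.37
position: [0.5448, 0.0299, 0.0633]
tool_rot: [[0.872, 0.489, -0.0], [0.489, -0.872, 0.0], [-0.0, -0.0, -1.0]]
ft_force: [0.8, -0.5, -2.2]
grip_width: 0.0296
gripper_force: 36.0
```

No contact force below pin-top level, so the pin is in the hole. Continue down.

jog_arm(
  plan="0 0 0 0 0 0.15 255;0 0 0 0 0 0.15 255;0 0 0 0 0 0.15 255;0 0 0 0 0 0.15 255;0 0 0 0 0 0.15 255;0 0 0 0 0 0 255",
)

```text
time_s: 12.87
position: [0.5447, 0.03, 0.0555]
tool_rot: [[0.872, 0.489, -0.001], [0.489, -0.872, 0.0], [-0.001, -0.0, -1.0]]
ft_force: [0.9, -0.2, -2.2]
grip_width: 0.0294
gripper_force: 36.0
```

jog_arm(
  plan="0 0 0 0 0 0.1 255;0 0 0 0 0 0.1 255;0 0 0 0 0 0 255",
)

```text
time_s: 13.12
position: [0.5448, 0.0299, 0.0538]
tool_rot: [[0.872, 0.489, -0.0], [0.489, -0.872, 0.0], [-0.0, -0.0, -1.0]]
ft_force: [-0.1, -0.4, -2.1]
grip_width: 0.0297
gripper_force: 36.0
```

Underside is at about 74 mm; the last 2 mm go in small steps.

jog_arm(
  plan="0 0 0 0 0 0.05 255;0 0 0 0 0 0.05 255;0 0 0 0 0 0 255",
)

```text
time_s: 13.37
position: [0.5449, 0.03, 0.0529]
tool_rot: [[0.872, 0.489, -0.0], [0.489, -0.872, 0.0], [-0.0, -0.0, -1.0]]
ft_force: [-0.5, 0.3, -2.4]
grip_width: 0.0296
gripper_force: 36.0
```

jog_arm(
  plan="0 0 0 0 0 0.04 255;0 0 0 0 0 0.04 255;0 0 0 0 0 0 255",
)

```text
time_s: 13.62
position: [0.5449, 0.0299, 0.0521]
tool_rot: [[0.872, 0.489, -0.0], [0.489, -0.872, 0.0], [-0.0, -0.0, -1.0]]
ft_force: [0.2, -0.2, -2.6]
grip_width: 0.0298
gripper_force: 36.0
```

jog_arm(
  plan="0 0 0 0 0 0.04 255;0 0 0 0 0 0 255",
)

```text
time_s: 13.78
position: [0.5449, 0.03, 0.0518]
tool_rot: [[0.872, 0.489, 0.0], [0.489, -0.872, 0.0], [0.0, 0.0, -1.0]]
ft_force: [0.4, -1.0, -1.3]
grip_width: 0.0296
gripper_force: 36.1
```

jog_arm(
  plan="0 0 0 0 0 0.04 255;0 0 0 0 0 0 255",
)

```text
time_s: 13.95
position: [0.5449, 0.0299, 0.0518]
tool_rot: [[0.872, 0.489, 0.0], [0.489, -0.872, -0.0], [0.0, 0.0, -1.0]]
ft_force: [-2.7, 0.1, 3.6]
grip_width: 0.0294
gripper_force: 36.7
```

jog_arm(
  plan="0 0 0 0 0 0.03 255;0 0 0 0 0 0 255",
)

```text
time_s: 14.12
position: [0.545, 0.0299, 0.0517]
tool_rot: [[0.872, 0.489, 0.001], [0.489, -0.872, -0.0], [0.0, 0.0, -1.0]]
ft_force: [-3.4, -0.1, 7.2]
grip_width: 0.0294
gripper_force: 37.3
```

Contact builds at TCP z 0.0518, right at the predicted seat height, with about 9 N. Release, lift and check with the wrist camera.

jog_arm(
  plan="0 0 0 0 0 -0.05 150;0 0 0 0 0 0 0;0 0 0 0 0 0 0;0 0 0 0 0 0 0;0 0 0 0 0 0 0;0 0 0 0 0 0 0",
)

```text
time_s: 14.62
position: [0.5449, 0.0299, 0.0514]
tool_rot: [[0.872, 0.489, -0.0], [0.489, -0.872, 0.0], [-0.0, -0.0, -1.0]]
ft_force: [-0.4, -0.0, 0.1]
grip_width: 0.0856
gripper_force: 0.0
```

jog_arm(
  plan="0 0 0 0 0 -1 0;0 0 0 0 0 -2 0;0 0 0 0 0 -3 0;0 0 0 0 0 -3 0;0 0 0 0 0 -3 0;0 0 0 0 0 -3 0;0 0 0 -2 0 0 0;0 0 0 -3 0 0 0;0 0 0 -3 0 0 0;0 0 0 0 0 0 0",
)

```text
time_s: 15.45
position: [0.4717, -0.0102, 0.2025]
tool_rot: [[0.873, 0.488, -0.001], [0.488, -0.873, -0.001], [-0.001, 0.0, -1.0]]
ft_force: [1.6, -0.1, 0.4]
grip_width: 0.0857
gripper_force: 0.0
```

Run:
```python
from h import *
a,T,o=tips();delta(.4734,-.2434);C=cloud(a)
x=C.reshape(-1,3);d=np.hypot(x[:,0]-.5477,x[:,1]-.0302)
m=(abs(x[:,2]-.078)<.006)&(d<.06);q=x[m];A=np.c_[q[:,:2]-[.5477,.0302],np.ones(len(q))];print('plate plane',m.sum(),np.linalg.lstsq(A,q[:,2],rcond=None)[0],cv2.minAreaRect(q[:,:2].astype('f4')*1000))
m=(abs(x[:,2]-.112)<.005)&(d<.022);print('hub',m.sum(),np.median(x[m][:,2]),cv2.minAreaRect(x[m][:,:2].astype('f4')*1000))
m=(x[:,2]>.134)&(x[:,2]<.142)&(d<.012);print('shaft',m.sum(),x[m].mean(0))
for r in models.tip_of('wrist','shaft_top')[:2]: print(r,at_z(a,[r['at']],.138))
t=cam('top');C=cloud(t);x=C[225:257,370:400].reshape(-1,3);m=(x[:,2]>.016)&(x[:,2]<.03);print('collar',m.sum(),cv2.minAreaRect(x[m][:,:2].astype('f4')*1000))
```

```text
t 15.5 p [ 0.4737 -0.0098  0.2027] yaw 29.18 F [ 0.1 -0.5 -0.4] w 0.0856 shift cm [-1.142e+01  2.038e+01  1.000e-02] rz None
plate plane 6591 [0.00034363 0.00144038 0.07748614] ((547.4398193359375, 30.122699737548828), (79.55438232421875, 80.69694519042969), 29.166717529296875)
hub 1089 0.11159681852243547 ((546.998779296875, 29.814565658569336), (28.536611557006836, 30.153953552246094), 29.206138610839844)
shaft 160 [0.54702997 0.02973483 0.13665687]
{'at': [283.6, 93.3], 'confidence': 0.78} [[0.5504362  0.02989892 0.138     ]]
collar 80 ((471.8048095703125, -245.09088134765625), (27.37544822692871, 29.646827697753906), 89.49498748779297)
```

The flange is fully home: plate top at 77.5 mm (flat), hub top at 112 mm. Now go to the grey collar at about (0.473,-0.244), turning the fingers so they miss the neighbouring rings.

jog_arm(
  plan="0 0 0 -1.4 2.5 0 0;0 0 0 -1.4 2.5 0 0;0 0 0 -1.4 2.5 0 0;0 0 0 -1.4 2.5 0 0;0 0 0 -1.4 2.6 0 0;0 0 0 -1.4 2.6 0 0;0 0 0 -1.5 2.6 0 0;0 0 0 -1.5 2.6 0 0;0 0 -7 0 0 0 0;0 0 -7 0 0 0 0",
)

```text
time_s: 16.43
position: [0.4762, -0.2444, 0.201]
tool_rot: [[0.725, 0.688, -0.0], [0.688, -0.725, 0.0], [0.0, -0.0, -1.0]]
ft_force: [-0.6, -0.3, -0.2]
grip_width: 0.0853
gripper_force: 0.0
```

jog_arm(
  plan="0 0 -7 0 0 0 0;0 0 -7 0 0 0 0;0 0 -7 0 0 0 0;0 0 -7 0 0 0 0;0 0 -7 0 0 0 0;0 0 -7 0 0 0 0;0 0 -7 0 0 0 0;0 0 -7 0 0 0 0;0 0 0 0 0 0 0;0 0 0 0 0 0 0",
)

```text
time_s: 17.27
position: [0.4762, -0.2428, 0.2015]
tool_rot: [[-0.158, 0.987, 0.0], [0.987, 0.158, 0.0], [0.0, 0.0, -1.0]]
ft_force: [0.1, -1.2, -0.3]
grip_width: 0.0858
gripper_force: 0.0
```

Run:
```python
from h import *
a=cam('wrist','w6.png');C=cloud(a);hsv=cv2.cvtColor(a['pixels'],cv2.COLOR_RGB2HSV)
r=models.tip_of('wrist','collar_center')
for k in r[:5]:
  u,v=np.round(k['at']).astype(int);P=at_z(a,[k['at']],.012)[0];x=C[v-40:v+40,max(u-40,0):u+40].reshape(-1,3);s=np.median(hsv[v-15:v+15,u-15:u+15,1])
  m=(abs(x[:,2]-.024)<.004)&(np.hypot(*(x[:,:2]-P[:2]).T)<.025);print(k,P.round(4),s,m.sum(),cv2.minEnclosingCircle(x[m][:,:2].astype('f4')*1000) if m.any() else '')
delta(.4735,-.2435,100)
```

```text
{'at': [246.2, 224.1], 'confidence': 0.94} [ 0.4433 -0.3112  0.012 ] 157.5 359 ((442.6088562011719, -311.4576721191406), 15.848437309265137)
{'at': [295.2, 120.1], 'confidence': 0.94} [ 0.4824 -0.1768  0.012 ] 141.5 460 ((481.1476745605469, -177.1094970703125), 15.599818229675293)
{'at': [277.1, 180.5], 'confidence': 0.63} [ 0.4731 -0.2495  0.012 ] 30.0 407 ((471.7335205078125, -246.9561309814453), 15.769034385681152)
{'at': [295.5, 229.7], 'confidence': 0.56} [ 0.506  -0.3088  0.012 ] 255.0 350 ((507.34454345703125, -308.97705078125), 16.02129554748535)
t 17.37 p [ 0.4759 -0.2428  0.2015] yaw 99.11 F [ 0.7  0.1 -0.4] w 0.0855 shift cm [-0.03 -0.24 -0.  ] rz -0.89
```

View pics/w6.png

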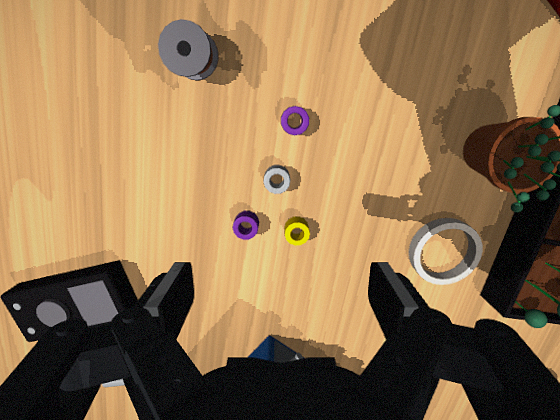

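The grey collar is at (277,180), purple rings at (295,120) and (246,224), yellow at (297,233). I centre on the grey one and descend.

jog_arm(
  plan="0 0 0 -0.45 -0.63 2 0;0 0 0 0 0 3.5 0;0 0 0 0 0 3.5 0;0 0 0 0 0 3.5 0;0 0 0 0 0 3.5 0;0 0 0 0 0 3 0;0 0 0 0 0 2 0;0 0 0 0 0 1 0;0 0 0 0 0 0.75 0;0 0 0 0 0 0 0",
)

```text
time_s: 18.2
position: [0.47, -0.2483, -0.0266]
tool_rot: [[-0.16, 0.987, -0.001], [0.987, 0.16, 0.001], [0.001, -0.001, -1.0]]
ft_force: [0.6, -0.0, 0.1]
grip_width: 0.0855
gripper_force: 0.0
```

jog_arm(
  plan="0 0 0 0 0 0 150;0 0 0 0 0 0 200;0 0 0 0 0 0 255;0 0 0 0 0 0 255;0 0 0 0 0 0 255;0 0 0 0 0 0 255;0 0 0 0 0 0 255;0 0 0 0 0 0 255",
  grip_force=30,
)

```text
time_s: 18.87
position: [0.4703, -0.2486, -0.0251]
tool_rot: [[-0.161, 0.987, 0.001], [0.987, 0.161, -0.001], [-0.001, 0.001, -1.0]]
ft_force: [-0.8, 0.5, 6.0]
grip_width: 0.0308
gripper_force: 29.4
```

jog_arm(
  plan="0 0 0 0 0 -1 255;0 0 0 0 0 -2 255;0 0 0 0 0 -3 255;0 0 0 0 0 -3 255;0 0 0 0 0 -3 255;0 0 0 0 0 -3 255;0 0 0 0 0 -3 255;0 0 0 0 0 -1 255;0 0 0 0 0 0 255;0 0 0 0 0 0 255",
)

```text
time_s: 19.7
position: [0.4698, -0.2481, 0.1643]
tool_rot: [[-0.161, 0.987, 0.0], [0.987, 0.161, -0.0], [-0.0, 0.0, -1.0]]
ft_force: [-0.1, 0.1, -1.6]
grip_width: 0.0306
gripper_force: 30.0
```

Run:
```python
from h import *
a,T,o=tips();delta(.547,.030);x=T.reshape(-1,3)
cv2.imwrite('pics/w7.png',cv2.resize(a['pixels'][190:340,180:380,::-1],(800,600)))
n=(abs(x[:,0])<30)&(abs(x[:,1])<15)&(x[:,2]>-60)&(x[:,2]<-15)
h,e=np.histogram(x[n][:,2],bins=np.arange(-60,-14,3));print(list(zip(e,h)))
m=n&(x[:,2]>-52)&(x[:,2]<-46)&(abs(x[:,1])<14);print('top?',m.sum(),np.percentile(x[m],[1,50,99],axis=0).round(1))
m=n&(x[:,2]>-46)&(x[:,2]<-28)&(abs(x[:,1]-1.5)<3);print('front',m.sum(),np.percentile(x[m],[1,50,99],axis=0).round(1))
```

```text
t 19.75 p [ 0.4695 -0.2479  0.1634] yaw 99.28 F [-0.   0.2 -1.1] w 0.0308 shift cm [2.618e+01 1.213e+01 2.000e-02] rz None
[(np.int64(-60), np.int64(0)), (np.int64(-57), np.int64(0)), (np.int64(-54), np.int64(2)), (np.int64(-51), np.int64(2189)), (np.int64(-48), np.int64(416)), (np.int64(-45), np.int64(300)), (np.int64(-42), np.int64(286)), (np.int64(-39), np.int64(268)), (np.int64(-36), np.int64(242)), (np.int64(-33), np.int64(230)), (np.int64(-30), np.int64(185)), (np.int64(-27), np.int64(23)), (np.int64(-24), np.int64(0)), (np.int64(-21), np.int64(0)), (np.int64(-18), np.int64(0))]
top? 2408 [[-14.  -13.6 -50.5]
 [  2.3   0.  -49.2]
 [ 15.9  13.6 -46.3]]
front 452 [[ -8.8  -1.5 -45.9]
 [ -7.1   1.5 -38. ]
 [ 16.5   4.4 -28.4]]
```

View pics/w7.png

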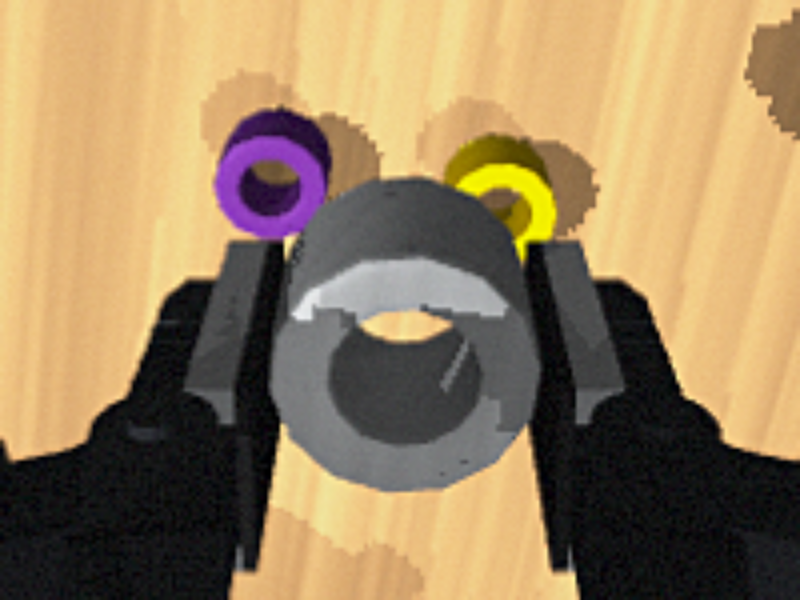

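The collar hangs straight in the grip: front edge 16.5 mm ahead, so its centre is at tool x of about 0.8 mm. Move over the shaft.

jog_arm(
  plan="0 0 0 2.9 1.35 0 255;0 0 0 2.9 1.35 0 255;0 0 0 2.9 1.35 0 255;0 0 0 2.9 1.35 0 255;0 0 0 2.9 1.35 0 255;0 0 0 2.9 1.35 0 255;0 0 0 2.9 1.35 0 255;0 0 0 2.9 1.35 0 255;0 0 0 3 1.3 0 255;0 0 0 0 0 0 255",
)

```text
time_s: 20.58
position: [0.5469, 0.0345, 0.1624]
tool_rot: [[-0.166, 0.986, -0.003], [0.986, 0.166, 0.002], [0.002, -0.003, -1.0]]
ft_force: [-0.6, 0.5, -0.1]
grip_width: 0.0309
gripper_force: 30.0
```

jog_arm(
  plan="0 0 0 0 0 1.5 255;0 0 0 0 0 1.5 255;0 0 0 0 0 0 255;0 0 0 0 0 0 255",
)

```text
time_s: 20.92
position: [0.5464, 0.0295, 0.1328]
tool_rot: [[-0.161, 0.987, -0.003], [0.987, 0.161, 0.0], [0.001, -0.003, -1.0]]
ft_force: [-0.2, 0.5, -1.1]
grip_width: 0.0307
gripper_force: 30.0
```

Run:
```python
from h import *
a,T,o=tips();delta(.5469,.0304,99.2)
C=cloud(a);x=C.reshape(-1,3);d=np.hypot(x[:,0]-.547,x[:,1]-.03)
m=(abs(x[:,2]-.078)<.004)&(d<.06);print('plate',m.sum(),cv2.minAreaRect(x[m][:,:2].astype('f4')*1000))
```

```text
t 20.97 p [0.547  0.0294 0.1338] yaw 99.26 F [ 0.6 -1.   0. ] w 0.0309 shift cm [0.1  0.01 0.  ] rz 0.06
plate 6700 ((546.748779296875, 29.618629455566406), (80.4358139038086, 80.71207427978516), 29.090862274169922)
```

jog_arm(
  plan="0 0 0 0.08 0 0.8 255;0 0 0 0 0 0.8 255;0 0 0 0 0 0.3 255;0 0 0 0 0 0.2 255;0 0 0 0 0 0.2 255;0 0 0 0 0 0.2 255;0 0 0 0 0 0 255",
)

```text
time_s: 21.55
position: [0.5469, 0.0305, 0.1088]
tool_rot: [[-0.161, 0.987, -0.0], [0.987, 0.161, 0.0], [0.0, -0.0, -1.0]]
ft_force: [0.4, 0.3, -0.3]
grip_width: 0.0308
gripper_force: 30.0
```

jog_arm(
  plan="0 0 0 0 0 0.2 255;0 0 0 0 0 0.2 255;0 0 0 0 0 0.2 255;0 0 0 0 0 0.2 255;0 0 0 0 0 0 255",
)

```text
time_s: 21.97
position: [0.5468, 0.0306, 0.1006]
tool_rot: [[-0.161, 0.987, -0.001], [0.987, 0.161, 0.0], [0.0, -0.001, -1.0]]
ft_force: [-0.2, 0.3, -0.4]
grip_width: 0.0307
gripper_force: 30.0
```

jog_arm(
  plan="0 0 0 0 0 0.2 255;0 0 0 0 0 0.2 255;0 0 0 0 0 0.2 255;0 0 0 0 0 0.2 255;0 0 0 0 0 0.1 255;0 0 0 0 0 0 255",
)

```text
time_s: 22.47
position: [0.5469, 0.0306, 0.0917]
tool_rot: [[-0.161, 0.987, -0.0], [0.987, 0.161, 0.0], [0.0, -0.0, -1.0]]
ft_force: [0.7, 0.0, -0.4]
grip_width: 0.0312
gripper_force: 30.0
```

Collar bottom is at about 117 mm, sliding freely. The last 5 mm go gently.

jog_arm(
  plan="0 0 0 0 0 0.1 255;0 0 0 0 0 0.1 255;0 0 0 0 0 0.1 255;0 0 0 0 0 0.05 255;0 0 0 0 0 0 255",
)

```text
time_s: 22.88
position: [0.547, 0.0305, 0.0884]
tool_rot: [[-0.161, 0.987, -0.0], [0.987, 0.161, -0.0], [0.0, -0.0, -1.0]]
ft_force: [-0.6, 0.2, -1.6]
grip_width: 0.0309
gripper_force: 30.0
```

jog_arm(
  plan="0 0 0 0 0 0.05 255;0 0 0 0 0 0.05 255;0 0 0 0 0 0 255",
)

```text
time_s: 23.13
position: [0.547, 0.0305, 0.0874]
tool_rot: [[-0.161, 0.987, -0.0], [0.987, 0.161, 0.0], [0.0, -0.0, -1.0]]
ft_force: [-0.4, 0.2, -1.4]
grip_width: 0.0307
gripper_force: 30.0
```

jog_arm(
  plan="0 0 0 0 0 0.04 255;0 0 0 0 0 0 255",
)

```text
time_s: 23.3
position: [0.547, 0.0305, 0.0871]
tool_rot: [[-0.161, 0.987, -0.0], [0.987, 0.161, 0.0], [0.0, -0.0, -1.0]]
ft_force: [-0.8, -0.6, -0.4]
grip_width: 0.0312
gripper_force: 30.0
```

jog_arm(
  plan="0 0 0 0 0 0.04 255;0 0 0 0 0 0 255",
)

```text
time_s: 23.47
position: [0.547, 0.0305, 0.0869]
tool_rot: [[-0.161, 0.987, 0.0], [0.987, 0.161, -0.0], [-0.0, 0.0, -1.0]]
ft_force: [-1.2, 0.1, 1.3]
grip_width: 0.0309
gripper_force: 30.2
```

jog_arm(
  plan="0 0 0 0 0 0.03 255;0 0 0 0 0 0 255",
)

```text
time_s: 23.63
position: [0.5471, 0.0305, 0.0869]
tool_rot: [[-0.161, 0.987, 0.001], [0.987, 0.161, -0.0], [-0.0, 0.001, -1.0]]
ft_force: [-2.5, 0.1, 4.5]
grip_width: 0.0311
gripper_force: 30.5
```

Seated on the hub with about 5 N. Release, lift and check.

jog_arm(
  plan="0 0 0 0 0 -0.05 150;0 0 0 0 0 0 0;0 0 0 0 0 0 0;0 0 0 0 0 0 0;0 0 0 0 0 0 0;0 0 0 0 0 0 0",
)

```text
time_s: 24.13
position: [0.547, 0.0305, 0.0869]
tool_rot: [[-0.161, 0.987, -0.0], [0.987, 0.161, 0.0], [0.0, -0.0, -1.0]]
ft_force: [0.1, -0.2, 0.5]
grip_width: 0.0851
gripper_force: 0.0
```

jog_arm(
  plan="0 0 0 0 0 -1 0;0 0 0 0 0 -2 0;0 0 0 0 0 -3 0;0 0 0 0 0 -3 0;0 0 0 0 0 -3 0;0 0 0 -2 0 0 0;0 0 0 -3 0 0 0;0 0 0 -3 0 0 0;0 0 0 0 0 0 0;0 0 0 0 0 0 0",
)

```text
time_s: 24.97
position: [0.5599, -0.0494, 0.2074]
tool_rot: [[-0.159, 0.987, 0.0], [0.987, 0.159, 0.0], [0.0, 0.0, -1.0]]
ft_force: [0.1, -0.2, 0.3]
grip_width: 0.0852
gripper_force: 0.0
```

Run:
```python
from h import *
a,T,o=tips();delta(.547,.03);C=cloud(a);x=C.reshape(-1,3);d=np.hypot(x[:,0]-.547,x[:,1]-.03)
for n,z,r in(('collar top',.136,.018),('plate',.078,.06)):
  m=(abs(x[:,2]-z)<.006)&(d<r)&((d>.009)|(z<.1));q=x[m]
  A=np.c_[q[:,:2]-[.547,.03],np.ones(len(q))];print(n,m.sum(),np.linalg.lstsq(A,q[:,2],rcond=None)[0].round(4),cv2.minAreaRect(q[:,:2].astype('f4')*1000))
s=cam('scene');u,v=proj(s,[.547,.03,.1])[0].astype(int)
cv2.imwrite('pics/end.png',np.hstack([cv2.resize(s['pixels'][v-50:v+50,u-50:u+50,::-1],(400,400)),cv2.resize(a['pixels'][:,:,::-1],(400,400))]))
```

```text
t 25.02 p [ 0.5598 -0.0484  0.2073] yaw 99.23 F [-0.1 -0.2  0.3] w 0.0853 shift cm [ 7.95 -0.    0.  ] rz None
collar top 938 [-0.003   0.002   0.1353] ((546.8604125976562, 31.11553955078125), (31.373701095581055, 30.409687042236328), 15.913293838500977)
plate 6086 [-0.001   0.0017  0.0775] ((546.71875, 29.93890380859375), (80.75765991210938, 80.2697525024414), 29.124347686767578)
```

View pics/end.png

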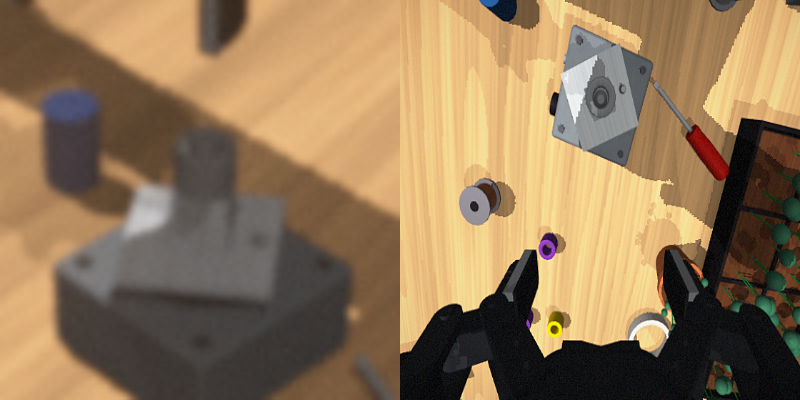

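The final view shows the flange flat on the winder and the collar flat on the hub (top at 135.5 mm, level). The arm touches nothing and the bystanders look undisturbed, so I hand in.

```bash
python3 -c "
from rig import job
print(job.close_job())"
```

```text
the job is handed in; nothing more can be done
None
```

I handed the job in at about 25 s: the flange is fully home on the shaft and drive pin, lying flat, and the grey steel collar sits level on the hub with the gripper clear; the first grasp closed on air because the fingertips sit about 31 mm behind the reported TCP, and I corrected for that.

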